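# Clamp the well plate in its nest with the thumbscrew

## Task

Slide the well plate with the coloured wells, flat on the worktop, into the open front of the metal nest until it is square against the back stop under the clamp arm. Then turn the knurled thumbscrew clockwise (seen from above) until its foot bears firmly on the plate: stop once the resistance has clearly risen, do not force it on, and let go. Leave the other things on the bench where they stand.

Things in the scene. Friction and masses are not known exactly. Their poses are not given: they have to be found in the camera images.
- assay_plate: The well plate to clamp: white 96-well plate with coloured wells, 86 mm along its x, 128 mm along its y, 15 mm high, about 55 g, loose on the worktop before the nest's mouth, a little crooked and to one side. Too wide to grasp: push it. Origin: centre of its underside. It goes in with its long (y) axis along the nest's x; either end may lead.
- nest: U-shaped plate nest fixed on the worktop, which is its floor; open to the front; aluminium stop, slippery white plastic guides. Origin: on the worktop, where the centre of a fully seated plate lies; +x points into the nest. Back stop: face at x = +64 mm, 20 mm high, 125 mm wide. Side rails: inner faces at y = +-45 mm (2 mm play each side), 12 mm high, x = 0 to +64 mm.
- nest_mouth (a point): Middle of the nest's flared mouth, on the worktop, 38 mm before the nest's origin (x = -38 mm in its frame). Here the 12 mm high flares are about 122 mm apart; they narrow to the rails over the next 38 mm.
- clamp: Blue clamp bracket fixed on the nest's back stop: a post 40 mm wide and an arm 30 mm wide that reaches forward over the plate to x = +13 mm in the nest's frame. Arm and boss: top 59 mm, underside 39 mm above the worktop. Origin and axes as the nest's, but it is set up to 1.5 mm higher or lower each time, and all its heights with it.
- thumbscrew_grip (a point): Middle of the thumbscrew's knurled steel head, on its vertical axis (x = +30 mm, y = 0 in the nest's frame). Head: 42 mm across, 32 mm high (16 mm above and below this point), to be pinched from above at any angle; 82 mm above the worktop (+-1.5 mm with the bracket), and stays at that height as it turns. The arm below is 59 mm high. Red line on top.
- thumbscrew (a joint): Turn of the thumbscrew in rad, clockwise from above positive, driving the foot down 3 mm per rad (the head keeps its height); range 0 to 4, starts at 0 to 0.6, stays where left. Turns free at 0.34 N m friction (after a stop it may hold the tool either way). The foot meets the plate at 1.5 rad, +-0.5 with the bracket; from there a counter-clockwise moment of 0.27 N m per rad adds.
- screw_foot: Black rubber foot, 20 mm across, on the screw's plunger, sprung 30 N per mm: from first touch 90 N on the plate per rad of turn. Firm is 20 N or more (0.22 rad past touch; aim for 45 N, 0.5 rad past it); over 90 N (1 rad past touch) is overtightened. Underside 19.5 mm above the worktop with the screw at 0. Origin: on the screw axis, 19.5 mm below the underside.
- vial_conj: Bystander, to be left alone: white bottle with red cap, 30 mm across, 62 mm tall. Origin: centre of its underside.
- vial_subs: Bystander, to be left alone: brown bottle with green cap, 30 mm across, 62 mm tall. Origin: centre of its underside.
- vial_stop: Bystander, to be left alone: brown bottle with yellow cap, 34 mm across, 70 mm tall. Origin: centre of its underside.
- calculator: Bystander, to be left alone: black pocket calculator lying flat, 122 x 74 x 13 mm. Origin: centre of its underside.
- label_tape: Bystander, to be left alone: roll of orange tape lying flat, 104 mm across, 19 mm high. Origin: centre of its underside.
- timer: Bystander, to be left alone: white digital timer standing, 38 x 68 x 54 mm. Origin: centre of its underside.

How it is judged:
On the way, in this order (a step that is already met when the one before it is completed fails the run):
1. the plate is home in the nest, with the foot not yet on it (x of assay_plate in the frame of nest above -0.005 m and y of assay_plate in the frame of nest between -0.005 and 0.005 m and angle between the y axis of assay_plate and the x axis of nest, either way round below 0.08 rad and angle between assay_plate's own z axis and vertical below 0.05 rad and contact force between screw_foot and assay_plate below 1 N), for 0.2 s.
2. the thumbscrew's foot bears on the plate with 20 N or more (x of assay_plate in the frame of nest above -0.005 m and y of assay_plate in the frame of nest between -0.005 and 0.005 m and angle between the y axis of assay_plate and the x axis of nest, either way round below 0.08 rad and angle between assay_plate's own z axis and vertical below 0.05 rad and contact force between screw_foot and assay_plate above 20 N), for 0.2 s.
At the end, for the whole second after the job is handed in: The plate rests flat in the nest, its centre within 5 mm of the seated place and square within 0.08 rad, and the thumbscrew's foot holds it down with 20 to 90 N; all at rest (all of step 2 and contact force between screw_foot and assay_plate below 90 N and linear speed of assay_plate below 0.01 m/s); the robot touches nothing.
It fails at once if the screw is overtightened: its foot presses the plate with more than 90 N (contact force between screw_foot and assay_plate above 90 N).
It fails at once if the plate is tipped up (angle between assay_plate's own z axis and vertical above 0.35 rad).
It fails at once if another thing on the bench is moved more than 20 mm (distance of any of vial_conj, vial_subs, vial_stop, calculator, label_tape, timer from where it was at the start of the episode above 0.02 m).
It also fails if it takes over 72 s, if anything falls off the work surface, if the arm or the gripper's body presses on something with over 40 N, if the wrist force passes 120 N, or if a joint passes its speed limit or range.

## Robot

A 6-joint arm with a two-finger parallel gripper is mounted at the origin on a cart in front of the work surface, level with it; the furniture and walls round the work are solid. World frame = base frame: x ahead of the robot, y to its left, z up, the work surface at z = 0. Lengths are in m, angles in rad, forces in N, time in s.
With the tool pointing down it reaches from about 0.325 to 0.775 m from the base axis. Payload 5.5 kg.
Tool frame: the origin (TCP) lies between the finger pads; the fingertips stand 8 mm ahead of it and the grasp point (between the pads) lies 11 mm behind it (tcp_to_tips is the distance from the TCP to the fingertips, in m); z points along the fingers, y is the line along which they close (so a half turn about z gives the same grasp; the last joint's range is limited). The gripper opens to 88 mm and grips with 3 to 60 N. Pads are 20 mm wide; open, the fingers measure 115 mm over their backs; the gripper's body (75 mm by 178 mm) begins 61 mm behind the grasp point.
Start: joints at [1.271, 0.091, 1.231, -0, 1.82, -0.057], TCP at [0.144, 0.582, 0.231] pointing down, gripper open.
Joint ranges: [-2.87, 2.87], [-0.86, 2.18], [0.17, 2.46], [-1.51, 4.65], [0.06, 2.69], [-2.65, 2.65]. Speed limits (rad/s): [2.57, 2.57, 3.01, 3.14, 3.14, 3.14].

## Interface

Orientations are given as a unit quaternion [w, x, y, z].
In Python, from bench import * gives the robot as it stands. Calls block until the motion is done:
- move_to(position, orientation): joint-space move of the TCP to a pose.
- move_l(position, speed=0.15, orientation=None): straight line of the TCP; orientation=None keeps the orientation; speed is the mean speed in m/s.
- movej(angles): joint-space move.
- gripper_open() and close(): open the fingers fully, or close them until they stop; the grip force is fixed at half the most.
- hold(seconds).
- inverse_kinematics(position, orientation): joint angles nearest the present ones, or None.
- state(): the state.
- get_image(name): name is "scene" or "top"; returns a dict with "frame" (480x640x3 uint8, blue, green, red), "depth" (480x640 float32, m along the optical axis (not along the pixel's ray), 0 where there is no reading), "camera_matrix" (3x3 intrinsics, pixels), "view" (4x4, takes a point from world to camera coordinates). Camera axes: x right, y up, looking along -z (the intrinsics and any distortion apply to the point x, -y, -z); pixel columns grow to the right and rows downward; lengths in m; the calibration is good to about 2 mm. A picture is of the moment at which its call begins.
A pose or a line that the arm cannot do raises IKError and nothing moves.
- job_done(): hands the job in; it is judged then, once.
The state is a dict: "time": time; "joint_pos": joint angles; "dq": joint speeds; "joint_torque": joint torques, N m; "ee_pos": TCP position; "ee_rot": TCP orientation; "ft_force": force on the tool from outside, world axes, zero at the start; "moment": the same for the moment, N m; "finger_gap": finger opening in m; "finger_force": force on a finger pad.
Only numpy, scipy, OpenCV 4.12 (cv2) and the standard library are available. Lean on these libraries where they do the work, as an engineer would, in place of code of your own. Each camera call takes 0.05 s, during which the arm holds its last target. There are 200 camera calls.

## Working session

There is one attempt and no reset: what is moved stays moved. The work goes in short steps, each a Python script; the robot and the scene stay as the last script left them, time stands still between calls to the robot, and variables do not carry over. Pictures are saved under pics/ and viewed, at most 10 in all, crops included, and the job is handed in when it is done.

```bash
ls; mkdir -p pics
python3 - <<'E'
from bench import *
import cv2,numpy as np
for n in("top","scene"):
    d=get_image(n); cv2.imwrite(f"pics/{n}0.png",d["frame"]); np.savez(f"{n}0.npz",**d)
    print(n,d["camera_matrix"],np.round(d["view"],4),d["depth"].max(), [k for k in d])
s=state();print(s)
E
```

```text
pics
top [[453.83274399   0.         314.23411383]
 [  0.         453.83274399 235.21900721]
 [  0.           0.           1.        ]] [[-0.029  -0.9995  0.0094  0.0056]
 [ 0.9956 -0.028   0.0898 -0.6501]
 [-0.0895  0.012   0.9959 -0.8648]
 [ 0.      0.      0.      1.    ]] 1.7509458 ['frame', 'depth', 'camera_matrix', 'view']
scene [[562.89901586   0.         317.56977886]
 [  0.         562.89901586 241.53522703]
 [  0.           0.           1.        ]] [[ 0.6183 -0.7858 -0.0185 -0.4123]
 [ 0.443   0.3289  0.834  -0.3372]
 [-0.6492 -0.5238  0.5514 -0.6844]
 [ 0.      0.      0.      1.    ]] 2.0043366 ['frame', 'depth', 'camera_matrix', 'view']
{'time': 0.1, 'joint_pos': array([ 1.27128648e+00,  9.17771481e-02,  1.23174516e+00, -2.27377797e-05,
        1.81984243e+00, -5.66554550e-02]), 'dq': array([-8.79866448e-04, -2.53212701e-03, -2.73811169e-03,  9.54775969e-04,
        5.45521061e-05,  5.04020915e-04]), 'joint_torque': array([ 2.11503007e-03, -4.47855771e+01, -4.07570493e+01,  7.00137508e-02,
        2.84485461e-02, -1.10996493e-04]), 'ee_pos': array([0.14418993, 0.58214585, 0.22963528]), 'ee_rot': array([-1.46109850e-04,  1.21131743e-01,  9.92636044e-01, -8.73982424e-04]), 'ft_force': array([-1.15593398, -0.34355346,  0.23744907]), 'moment': array([ 0.00825674, -0.02767954,  0.02841794]), 'finger_force': 0.0, 'finger_gap': 0.08762234135263232}
```

View pics/top0.png

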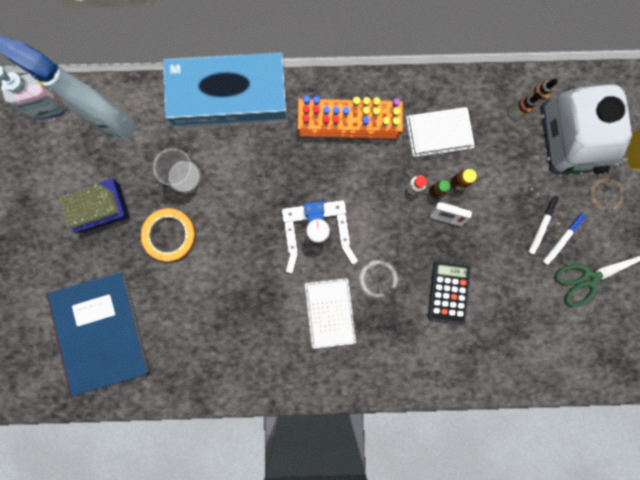

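View pics/scene0.png

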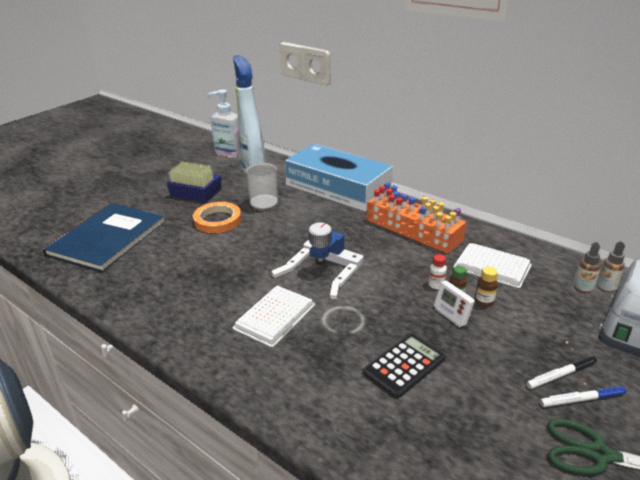

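```bash
cat > h.py <<'E'
import numpy as np,cv2
def cam(d):
    V=np.array(d["view"]);K=np.array(d["camera_matrix"]);return K,V[:3,:3],V[:3,3]
def ray(d,uv,z):
    "pixels (N,2) onto plane at height z -> world xy"
    K,R,t=cam(d);uv=np.atleast_2d(np.asarray(uv,float))
    c=np.c_[(uv[:,0]-K[0,2])/K[0,0],-(uv[:,1]-K[1,2])/K[1,1],-np.ones(len(uv))]
    w=c@R;o=-R.T@t
    return (o+w*((z-o[2])/w[:,2])[:,None])[:,:2]
def cloud(d):
    K,R,t=cam(d);v,u=np.mgrid[:480,:640];D=d["depth"]
    c=np.stack([(u-K[0,2])/K[0,0]*D,-(v-K[1,2])/K[1,1]*D,-D],-1)
    return (c-t)@R
def white(d,th=150):
    f=d["frame"];h=cv2.cvtColor(f,cv2.COLOR_BGR2HSV);return (h[...,2]>th)&(h[...,1]<70)
E
python3 - <<'E'
from h import *
d=np.load("top0.npz");P=cloud(d);K,R,t=cam(d);print("cam",-R.T@t)
W=white(d)
roi=np.zeros_like(W);roi[190:360,275:375]=1
for nm,(r0,r1,c0,c1) in dict(plate=(274,355,295,365),nest=(195,278,278,368)).items():
    m=np.zeros_like(W);m[r0:r1,c0:c1]=W[r0:r1,c0:c1]
    n,l,s,c=cv2.connectedComponentsWithStats(m.astype(np.uint8))
    for i in range(1,n):
        if s[i,4]<20: continue
        q=l==i;print(nm,s[i],np.round(c[i],1),"z pct",np.round(np.percentile(P[q][:,2],[5,25,50,75,95]),4))
        if nm=="plate":
            u=np.argwhere(cv2.morphologyEx(q.astype(np.uint8),cv2.MORPH_CLOSE,np.ones((5,5))))[:,::-1]
            print(cv2.minAreaRect(ray(d,u,.015).astype(np.float32)*1000))
print(P[220:225,20:24,2].mean(),P[380:400,300:400,2].mean())
c=d["frame"][185:360,270:400];cv2.imwrite("pics/c0.png",cv2.resize(c,None,fx=4,fy=3.4,interpolation=cv2.INTER_CUBIC)[:600])
Z=(P[190:280,275:370,2]*1000).round().astype(int)
print(Z[8:80:4,::4])
E
```

```text
cam [ 0.57001669 -0.00223872  0.91961638]
plate [359 274   6  17  73] [362.1 280.6] z pct [-0.0032 -0.0015 -0.0005  0.0001  0.0017]
((555.5088500976562, -104.19977569580078), (9.946234703063965, 31.59777069091797), 87.77610778808594)
plate [ 304  278   52   71 2993] [329.7 312.9] z pct [-0.0009  0.0115  0.0138  0.0152  0.0169]
((497.2079772949219, -39.20055389404297), (130.795654296875, 89.24453735351562), 5.254942417144775)
nest [323 200  35  64 782] [340.8 225.5] z pct [-0.0011  0.0096  0.012   0.0183  0.0212]
nest [282 206  25  67 772] [291.8 232.8] z pct [-0.0016  0.0095  0.0119  0.0185  0.021 ]
nest [306 219  24  23 432] [317.8 230. ] z pct [0.0914 0.0942 0.0955 0.0965 0.0979]
nest [359 265   9  13  68] [363.4 271.7] z pct [-0.0029 -0.0012 -0.0003  0.0008  0.0024]
0.045861014872121554 0.004066174534112119
[[  2  -2   2  -1  -3  -1  -2  -2   0  -1   1   0   1  -2  -2   2 920  -3
    2   0   0  -2   0   1]
 [  0   0  -5  -3  -3  -1   1   3  -3   0  55  58  55  -1  -2  15  20  21
   -2  -1   0  -1   1   0]
 [ -3   0  -2   0  -2   0   0   0  57  56  55  57  54  19  19  19  19  20
  
[... 840 characters left out ...]
-3  -3  -2  10  12  -3  -1   1  -1  92  91  68  -3  -2  -5  -1  12
    9   1  -1  -4   0  -1]
 [  0   2  -3  -2  11  11   1  -2   0  -2   0   0   1  -3  -1  -2   0  13
   10   0  -5   0   0   0]
 [ -4  -2  -1   1  11  12   0  -2  -3  -2  -3  -2  -1  -2   0  -4  -1   1
   15   1  -4  -1   3   0]
 [  0  -1   0   0  10  14  -3  -2   1  -3  -1  -1   1  -1  -1   0   0  -2
   12  10  -2   0  -2   1]
 [  0   0   0  -2  12  11   0   2   1  -2   0   0   0  -1   3  -1   0   2
   -1  13  10  -3   0  -2]
 [ -1  -4  -1  -2  13  -1   3  -1  -1  -1  -2   0   1  -3  -1   0   2   1
   -1   6  11   3  -1  -1]
 [  0   1  -1   1  10  -1  -3  -3  -1  -3  -3  -3   1  -1   2  -4   1   1
   -1  -1   2   1   0   2]]
```

View pics/c0.png

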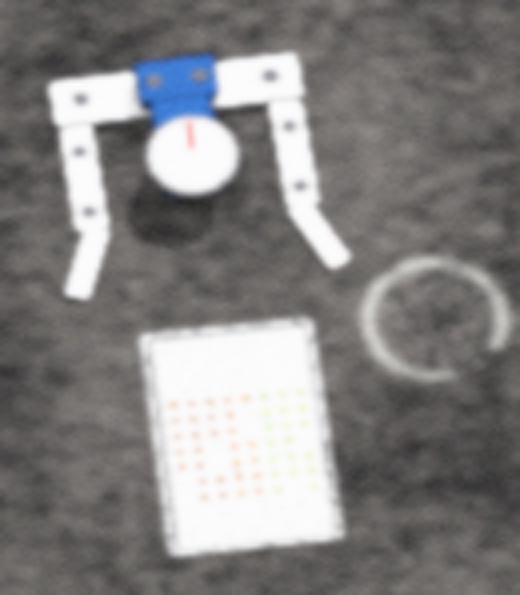

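Run:
```python
from h import *
d=np.load("top0.npz");P=cloud(d);W=white(d)
m=np.zeros_like(W);m[195:278,278:358]=W[195:278,278:358]
v,u=np.nonzero(m);z=P[v,u,2];uv=np.c_[u,v]
head=z>.085; ph=ray(d,uv[head],.098);print("head minEncl",cv2.minEnclosingCircle((ph*1000).astype(np.float32)),ph.mean(0)*1000)
blue=np.zeros_like(W);hsv=cv2.cvtColor(d["frame"],cv2.COLOR_BGR2HSV)
st=(z>.016)&(z<.03); ps=ray(d,uv[st],.02)*1000
print("stop",cv2.minAreaRect(ps.astype(np.float32)))
yaw=np.radians(6)
lo=(z>.006)&(z<.015); pl=ray(d,uv[lo],.012)*1000
for it in range(3):
    ax=np.array([np.cos(yaw),np.sin(yaw)]);ay=np.array([-ax[1],ax[0]])
    h=ph.mean(0)*1000
    q=(pl-h)@np.c_[ax,ay]; 
    res=[];ang=[]
    for s in(1,-1):
        k=(q[:,1]*s>35)&(q[:,1]*s<70)&(q[:,0]>-25)&(q[:,0]<28)
        f=np.polyfit(q[k,0],q[k,1],1);e=[q[k,1].min(),q[k,1].max(),q[k,1].mean()];res.append(e);ang.append(np.arctan(f[0]))
    print(np.degrees(yaw),res,np.degrees(ang)); yaw+=np.mean(ang)
s=(ps-h)@np.c_[ax,ay]
print("stop in head frame x",np.percentile(s[:,0],[0,2,98,100]),"y",s[:,1].min(),s[:,1].max())
```

```text
head minEncl ((637.8824462890625, -16.295024871826172), 62.431217193603516) [652.60664492 -18.78609376]
stop ((696.7655639648438, -14.010540008544922), (30.462602615356445, 124.29151153564453), 6.635694980621338)
6.000000000000001 [[np.float64(44.809978530824694), np.float64(61.239402561457496), np.float64(52.92124671010959)], [np.float64(-61.620224200288064), np.float64(-45.30057369646303), np.float64(-53.40115094861735)]] [0.9403636  1.04874099]
6.994552296122078 [[np.float64(44.84768805142203), np.float64(60.9359062323206), np.float64(52.87953549451702)], [np.float64(-61.66763637375226), np.float64(-45.324099700151336), np.float64(-53.42484491043064)]] [-0.62042346 -0.5231698 ]
6.422755662872981 [[np.float64(44.93511392872253), np.float64(60.952950491162056), np.float64(52.90006290581243)], [np.float64(-61.62285802570689), np.float64(-45.378599661562525), np.float64(-53.40806825280363)]] [0.48142688 0.08927016]
stop in head frame x [28.96655763 34.16930015 59.22500931 59.85088027] y -62.30207969478906 61.96428752016789
```

```bash
cat >> h.py <<'E'
YAW=np.radians(6.6);O=np.array([.6228,-.0225])
def w(x,y,z):
    c,s=np.cos(YAW),np.sin(YAW);return [O[0]+c*x-s*y,O[1]+s*x+c*y,z]
def down(a=0):
    "tool down, closing line turned by a from the nest's y"
    p=(np.pi+YAW+a)/2;return [0,float(np.cos(p)),float(np.sin(p)),0]
E
python3 - <<'E'
from bench import *
from h import *
def p(n):
    s=state();print(n,round(s["time"],2),s["ee_pos"].round(4),s["ft_force"].round(1),s["joint_pos"].round(2),round(s["finger_gap"],4))
print(inverse_kinematics(w(-.221,-.002,.012),down()),inverse_kinematics(w(-.074,0,.012),down()))
close();p("closed")
move_to(w(-.221,-.002,.10),down());p("above")
move_l(w(-.221,-.002,.012),.1);p("low")
move_l(w(-.15,-.001,.012),.08);p("push")
d=get_image("top");cv2.imwrite("pics/t1.png",d["frame"][150:390,220:460].repeat(2,0).repeat(2,1));np.savez("t1.npz",**d)
E
```

```text
[-2.06740064e-01 -3.90821880e-01  2.05464317e+00 -4.44089210e-16
  1.47777137e+00 -1.89272812e+00] [-1.18225423e-01  2.78799042e-02  1.68741345e+00 -4.44089210e-16
  1.42629930e+00 -1.80421348e+00]
closed 1.44 [0.1443 0.5824 0.2306] [-0.1  0.2  0.6] [ 1.27  0.09  1.23  0.    1.82 -0.06] 0.0007
above 3.91 [ 0.4038 -0.0495  0.1003] [ 0.7 -0.3 -0.5] [-0.21 -0.44  1.93  0.    1.65 -1.89] 0.0005
low 4.94 [ 0.404  -0.05    0.0127] [0.4 0.4 0.9] [-0.21 -0.39  2.05 -0.    1.48 -1.89] 0.0004
push 5.98 [ 0.4737 -0.0407  0.0119] [-0.2 -0.1  0.5] [-0.16 -0.18  1.88 -0.    1.44 -1.84] 0.0005
```

View pics/t1.png

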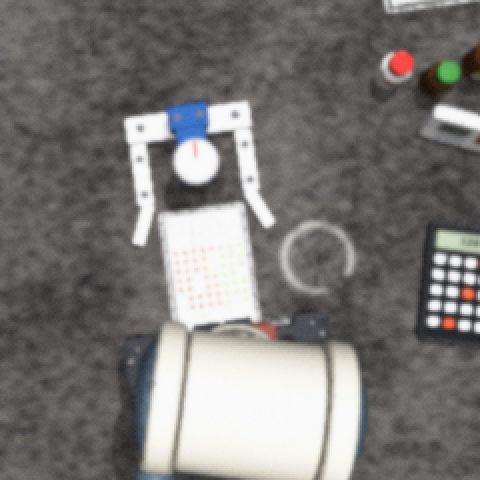

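Run:
```python
from h import *
d=np.load("t1.npz");W=white(d)
m=np.zeros((480,640),np.uint8);m[245:308,295:352]=W[245:308,295:352]
n,l,s,c=cv2.connectedComponentsWithStats(m);i=1+s[1:,4].argmax();print(s[i])
v,u=np.nonzero(l==i);q=(ray(d,np.c_[u,v],.015)-O)@np.array([[np.cos(YAW),-np.sin(YAW)],[np.sin(YAW),np.cos(YAW)]])*1000
for a in range(-150,-20,10):
    k=abs(q[:,0]-a)<5
    if k.sum()>5:print(a,np.percentile(q[k,1],[1,99]).round(1))
print("front",[(b,q[abs(q[:,1]-b)<4,0].max().round(1)) for b in(-35,-20,0,20,35)])
```

```text
[ 299  251   52   57 2421]
-120 [-43.8   0.5]
-110 [-42.6  42.6]
-100 [-42.7  43.3]
-90 [-42.2  42.9]
-80 [-42.   42.8]
-70 [-43.2  43.1]
-60 [-42.7  43.4]
-50 [-42.8  42.5]
-40 [-43.4  42.5]
-30 [-43.2  42.8]
front [(-35, np.float64(-8.4)), (-20, np.float64(-8.4)), (0, np.float64(-9.2)), (20, np.float64(-8.9)), (35, np.float64(-8.0))]
```

Run:
```python
from bench import *
from h import *
ax=np.array([np.cos(YAW),np.sin(YAW)])
move_l(w(-.084,0,.012),.06)
f0=state()["ft_force"][:2]@ax;print("f0",f0)
x=-.084
while x<-.068:
    x+=.0015;move_l(w(x,0,.012),.03);s=state();f=s["ft_force"][:2]@ax
    print(round(x,4),round(((s["ee_pos"][:2]-O)@ax),4),f.round(1))
    if f<-8:break
hold(.3);print(state()["ft_force"].round(1))
move_l(w(x-.03,0,.012),.1)
move_l(w(x-.05,0,.13),.2)
movej([-.9]+list(state()["joint_pos"][1:]))
d=get_image("top");cv2.imwrite("pics/t2.png",d["frame"][150:390,220:460].repeat(2,0).repeat(2,1));np.savez("t2.npz",**d)
print(state()["time"])
W=white(d,130);m=np.zeros((480,640),np.uint8);m[215:320,290:352]=W[215:320,290:352]
v,u=np.nonzero(m);q=(ray(d,np.c_[u,v],.015)-O)@np.c_[ax,[-ax[1],ax[0]]]*1000
k=(abs(q[:,1])<60)&(q[:,0]<-40)
for b in(-35,-20,0,20,35):print(b,q[(abs(q[:,1]-b)<4),0].min().round(1))
```

```text
f0 0.5016203855908216
-0.0825 -0.0825 -0.6
-0.081 -0.0809 0.2
-0.0795 -0.0794 0.1
-0.078 -0.0779 -0.9
-0.0765 -0.0764 0.8
-0.075 -0.0756 -4.4
-0.0735 -0.0754 -10.7
[-11.5  -0.8   7.5]
11.975
-35 -65.2
-20 -65.1
0 -130.5
20 -130.4
35 -95.8
```

View pics/t2.png

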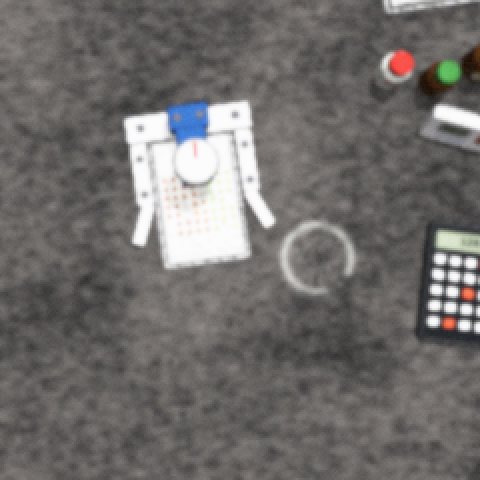

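```bash
cat >> h.py <<'E'
def turn(q,base,a,step=.05):
    "turn the last joint by a in steps; log joint 6 and moment"
    from bench import movej,state
    L=[]
    for i in range(int(round(a/step))):
        q=list(q);q[5]+=step;movej(q);s=state()
        L.append([s["joint_pos"][5],q[5],*(s["moment"]-base),s["joint_torque"][5],*s["ft_force"][:2],s["finger_gap"]*1e3,s["time"]])
    return q,np.array(L)
E
python3 - <<'E'
from bench import *
from h import *
np.set_printoptions(suppress=True,precision=3,linewidth=150)
gripper_open()
move_to(w(.03,0,.16),down());move_l(w(.03,0,.073),.1)
hold(.3);M=[]
for _ in range(10):hold(.03);M.append(state()["moment"])
base=np.mean(M,0);print("base",base,np.std(M,0),state()["ft_force"],state()["joint_pos"])
close();hold(.2);s=state();print("grip",s["finger_gap"],s["finger_force"],s["moment"]-base,s["ft_force"],s["time"])
q=list(s["joint_pos"]);q0=q[5]
q,L=turn(q,base,.8);L[:,0]-=q0;L[:,1]-=q0;print(L)
import json;json.dump(dict(q=[float(v) for v in q],q0=float(q0),base=base.tolist(),L=L.tolist()),open("t.json","w"))
E
```

```text
base [ 0.038 -0.008  0.019] [0.015 0.02  0.026] [ 1.428  0.501 -0.57 ] [-0.081  0.257  1.325 -0.     1.559 -1.767]
grip 0.04118812784099704 30.000094771385193 [ 0.743  0.17  -0.04 ] [-1.995  5.534  0.111] 17.7
[[ 0.049  0.05   0.422  0.137 -0.27  -0.116 -0.384  3.939 41.653 17.95 ]
 [ 0.098  0.1    0.429  0.088 -0.216 -0.1    0.49   2.818 41.273 18.2  ]
 [ 0.148  0.15   0.41   0.055 -0.246 -0.087 -0.723  3.301 41.293 18.45 ]
 [ 0.198  0.2    0.348  0.109 -0.234 -0.082 -0.329  2.672 41.561 18.7  ]
 [ 0.248  0.25   0.318  0.066 -0.254 -0.08  -0.559  1.15  41.653 18.95 ]
 [ 0.298  0.3    0.299  0.069 -0.197 -0.079 -0.446  2.472 41.804 19.2  ]
 [ 0.348  0.35   0.276  0.029 -0.19  -0.078 -0.611  3.104 41.505 19.45 ]
 [ 0.398  0.4    0.229  0.096 -0.192 -0.078 -1.824  2.375 41.454 19.7  ]
 [ 0.448  0.45   0.162  0.1   -0.196 -0.078 -0.346  1.431 41.636 19.95 ]
 [ 0.498  0.5    0.155  0.125 -0.217 -0.078 -0.747 -0.149 41.47  20.2  ]
 [ 0.548  0.55   0.061  0.151 -0.192 -0.077 -0.251  0.907 41.275 20.45 ]
 [ 0.598  0.6   -0.04   0.142 -0.195 -0.077 -1.343  0.163 41.754 20.7  ]
 [ 0.648  0.65  -0.095  0.178 -0.192 -0.077 -0.631 -0.68  41.838 20.95 ]
 [ 0.698  0.7   -0.159  0.271 -0.204 -0.077 -1.748  0.275 41.624 21.2  ]
 [ 0.748  0.75  -0.263  0.306 -0.244 -0.077 -1.993 -0.982 41.454 21.45 ]
 [ 0.798  0.8   -0.322  0.249 -0.177 -0.076 -2.449 -2.029 41.475 21.7  ]]
```

```bash
cat > go.py <<'E'
from bench import *
from h import *
import json,sys
np.set_printoptions(suppress=True,precision=3,linewidth=150)
T=json.load(open("t.json"));A=np.array(T["L"]);q=T["q"];base=np.array(T["base"])
end=float(sys.argv[1])
while q[5]-T["q0"]<end-.01:
    q,L=turn(q,base,.05);L[:,:2]-=T["q0"];A=np.r_[A,L];print(A[-1])
    if A[-3:,4].mean()<-.29: print("risen");break
json.dump(dict(q=[float(v) for v in q],q0=T["q0"],base=base.tolist(),L=A.tolist()),open("t.json","w"))
E
python3 go.py 1.4
```

```text
[ 0.848  0.85  -0.397  0.388 -0.191 -0.076 -2.458 -2.217 41.672 21.95 ]
[ 0.898  0.9   -0.49   0.466 -0.202 -0.076 -3.203 -2.456 41.508 22.2  ]
[ 0.948  0.95  -0.584  0.465 -0.25  -0.076 -2.734 -2.424 41.579 22.45 ]
[ 0.998  1.    -0.621  0.531 -0.202 -0.075 -4.392 -2.821 41.394 22.7  ]
[ 1.048  1.05  -0.68   0.531 -0.152 -0.077 -3.874 -3.71  41.504 22.95 ]
[ 1.098  1.1   -0.724  0.508 -0.213 -0.077 -3.767 -3.627 41.778 23.2  ]
[ 1.148  1.15  -0.689  0.609 -0.212 -0.078 -3.227 -3.484 41.647 23.45 ]
[ 1.198  1.2   -0.728  0.582 -0.183 -0.068 -4.65  -4.249 41.314 23.7  ]
[ 1.248  1.25  -0.735  0.572 -0.111 -0.059 -4.663 -4.287 41.656 23.95 ]
[ 1.298  1.3   -0.722  0.625 -0.143 -0.05  -4.48  -3.958 41.336 24.2  ]
[ 1.348  1.35  -0.716  0.659 -0.136 -0.04  -3.061 -3.521 41.529 24.45 ]
[ 1.398  1.4   -0.718  0.657 -0.163 -0.031 -3.723 -4.457 41.998 24.7  ]
```

```bash
python3 go.py 1.65
python3 - <<'E'
import json,numpy as np
A=np.array(json.load(open("t.json"))["L"]);k=A[:,1]>1.19
for c in(4,5):
    f=np.polyfit(A[k,0],A[k,c],1);b=A[(A[:,1]>.3)&(A[:,1]<1.12),c].mean();print("slope",f[0],"free",b,"knee",(b-f[1])/f[0])
E
```

```text
[ 1.448  1.45  -0.744  0.64  -0.197 -0.022 -4.124 -3.35  41.364 24.95 ]
[ 1.498  1.5   -0.721  0.626 -0.115 -0.013 -4.24  -3.869 41.351 25.2  ]
[ 1.548  1.55  -0.764  0.658 -0.068 -0.003 -4.966 -3.955 41.444 25.45 ]
[ 1.598  1.6   -0.725  0.647 -0.1    0.006 -4.359 -3.821 41.651 25.7  ]
[ 1.648  1.65  -0.789  0.67  -0.1    0.015 -4.942 -3.96  41.755 25.95 ]
slope 0.1485166143976454 free -0.20046953079366803 knee 0.9584281433460792
slope 0.18612701147693655 free -0.07702481960329939 knee 1.1522642945536314
```

Run:
```python
from bench import *
from h import *
gripper_open();p=state()["ee_pos"]
move_l([p[0],p[1],.17],.15)
movej([-.9]+list(state()["joint_pos"][1:]))
d=get_image("top");np.savez("t3.npz",**d);print(state()["time"])
a=np.load("t2.npz")["frame"][205:260,285:355];b=d["frame"][205:260,285:355]
cv2.imwrite("pics/t3.png",np.hstack([cv2.resize(x,None,fx=5.5,fy=5.5,interpolation=cv2.INTER_CUBIC) for x in(a,b)]))
for n in("t2.npz","t3.npz"):
    f=np.load(n);F=f["frame"].astype(int);m=np.zeros((480,640));r=F[...,2]-(F[...,0]+F[...,1])/2
    P=cloud(f);hd=np.zeros_like(r,bool);hd[205:250,300:336]=P[205:250,300:336,2]>.085
    hd=cv2.erode(hd.astype(np.uint8),np.ones((3,3)))>0
    v,u=np.nonzero(hd);v2,u2=np.nonzero(hd&(r>25));wt=r[v2,u2]
    h=ray(f,np.c_[u,v],.098).mean(0);rr=ray(f,np.c_[u2,v2],.098)-h;g=(rr*wt[:,None]).sum(0)/wt.sum()
    print(n,h,len(u2),g*1000,"deg",np.degrees(np.arctan2(g[1],g[0])))
```

```text
29.5417
t2.npz [ 0.65210238 -0.01911602] 10 [11.2722515   1.02413326] deg 5.191319079083406
t3.npz [ 0.6519724 -0.0189711] 12 [  1.3210038  -10.26701441] deg -82.66832816274032
```

View pics/t3.png

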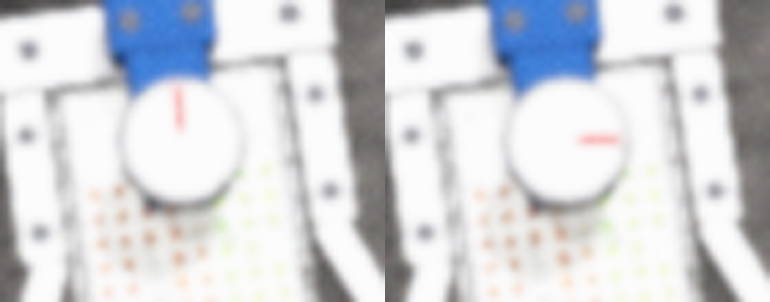

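```bash
python3 -c "
from bench import *
print(job_done())"
```

```text
the job is handed in; nothing more can be done
None
```

The plate is square against the back stop and the thumbscrew is turned about 1.5 rad clockwise; I estimate 30–45 N at the foot, from the torque rise and the red line, since I could not measure it directly. The tool is clear and the job is handed in; the judge's result was not shown.

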